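Fit the amber filter cell to the object camera

TASK

Slide the clear door of the dust case fully open, take out the filter cell with the amber glass, stand it on the nose of the camera lens, let go of it and slide the case door fully shut again. Then take the cell by its knurled rim and turn it until the keyways hidden inside it drop over the pins on the nose, and push it fully home against its spring. Finish while still gripping the rim and holding the cell pushed home, ready for a colleague to lock it, and leave everything else where it is.

Things in the scene. Friction and masses are not known exactly. Their poses are not given: they have to be found in the camera images.
- door (a joint): clear sliding door in the top of the dust case, in m: 0 = shut, 0.160 = fully open; it slides along the case's +y axis over the fixed clear half of the top (about 2 N of friction, stays where it is left). It starts shut or a little open. Open, it uncovers the -y half of the case.
- door_grip (a point): middle of the top edge of the red pull bar on the sliding door: the bar is upright, 12 mm thick (along the case's y), 70 mm long (along the case's x) and stands 32 mm above the door's clear panel. The point moves with the door; its axes are those of the case.
- case: aluminium dust case, 200 (x) by 340 (y) by 69 mm high, fixed to the table; origin at the centre of its underside. Inner floor (grey felt) 8 mm above the table. The -y half, 188 by 166 mm inside, is under the sliding door and holds two cells side by side along x; the +y half is under a fixed clear top and holds two more.
- filter: the cell with AMBER glass and brass top ring: dark knurled round cap, 62 mm across (18 flats), 30 mm high, about 0.11 kg, open side down; origin at the centre of its underside, z up. Bore 50.4 mm, 23 mm deep, with three keyways 9.6 mm wide, open at the bottom, 120 degrees apart, one along the cell's +x; unseen from outside. Stands in the -y half of the case, in either place, turned any way.
- nose (a point): centre of the top of the lens nose, on the lens axis, which is vertical; 126 mm above the table, axes those of the camera. The nose is a black round spigot 48 mm in diameter, 29 mm tall, with a bevelled rim, on a lens barrel 61 mm in diameter. All fixed to the table.
- pins (a point): point on the lens axis level with the tops of three brass pins, 10 mm below the nose's top. The pins are 5 mm thick, 120 degrees apart, and stand 4.7 mm out of the nose's side. They turn with the focusing: their angle differs every time and is not given. A cell set on stands on them, underside at this point, until its keyways come over them (once in every 120 degrees, to about 0.07 rad).
- home (a point): point on the lens axis where the centre of the cell's underside is when fully home, 21 mm below the nose's top. With keyways over pins the cell drops 7 mm from the pin tops onto the spring ring; 4 mm more against the spring brings it home.
- spring_ring (a joint): aluminium spring ring around the foot of the nose, in m: 0 = sprung up, 0.004 = pressed fully down (cell home); 5 N starts it moving, 9 N holds it fully down, and it lifts the cell again when the push goes.
- spare_green: filter cell of the same size with green glass and a green top ring, in the same half of the case as the amber one; leave it alone. Origin at the centre of its underside.
- spare_blue: filter cell of the same size with blue glass, in the closed half of the case; leave it alone. Origin at the centre of its underside.
- spare_clear: filter cell of the same size with clear glass, in the closed half of the case; leave it alone. Origin at the centre of its underside.
- camera: silver and black camera on its back on a 150 by 190 mm aluminium cradle fixed to the table, lens pointing up; the camera body is nowhere higher than 68 mm above the table beside the lens. Origin on the lens axis at table level.
- lantern: old hurricane lantern, 130 mm wide, 305 mm high, at the left; leave it alone. Origin at the centre of its underside.
- scale_bar: flat wooden scale bar with black marks, 300 by 30 by 4 mm; leave it alone. Origin at the centre of its underside.
- lens_cap: black lens cap, 62 mm in diameter, 8 mm thick; leave it alone. Origin at the centre of its underside.
- blower: black rubber blower standing upright, 62 mm in diameter, 120 mm high; leave it alone. Origin at the centre of its underside.
- dust_brush: dust brush lying flat, 170 mm long; leave it alone. Origin at its underside.

How it is judged:
By the outcome, as a careful person would: the job done as asked, in the order asked, and still so for the second after the job is handed in, while the arm keeps its last pose, push and grip.
It also fails if it takes over 72 s, if anything falls off the work surface, if the arm or the gripper's body presses on something with over 40 N, if the wrist force passes 120 N, or if a joint passes its speed limit or range.

ROBOT

A 6-joint arm with a two-finger parallel gripper is mounted at the origin on the work surface. World frame = base frame: x ahead of the robot, y to its left, z up, the work surface at z = 0. Lengths are in m, angles in degrees, forces in N, time in s.
With the tool pointing down it reaches from about 0.3 to 0.75 m from the base axis. Payload 8.5 kg.
Tool frame: the origin (TCP) lies at the very end of the fingers, on their centre line; the grasp point (between the pads) lies 19 mm behind it (env.hold_point_z is the distance from the TCP to the grasp point, in m); z points along the fingers, y is the line along which they close (so a half turn about z gives the same grasp; the last joint's range is limited). The gripper opens to 85 mm and grips with 20 to 120 N. Pads are 22 mm wide; open, the fingers measure 114 mm over their backs; the gripper's body (76 mm by 85 mm) begins 54 mm behind the grasp point. The pads swing forward as they close: fully open they stand 13 mm farther back than shut.
Start: joints at [-75.648, 21.807, 74.336, -0, 83.858, -12.336], TCP at [0.247, -0.491, 0.231] pointing down, gripper open.
Joint ranges: [-178.18, 178.18], [-50.72, 133.34], [12.68, 142.11], [-81.47, 261.47], [9.98, 163.14], [-165.26, 165.26]. Speed limits (degrees/s): [136.94, 136.94, 180, 180, 180, 180].

INTERFACE

Orientations are given as a 3x3 rotation matrix whose columns are the frame's x, y, z axes.
In Python, from rig import env, optics gives the robot as it stands.
- The arm moves only by the shell command python3 -m jog 'ROWS' [OPENING] [FORCE]. ROWS is JSON, a list of rows, each an object with "linear": the shift along the tool's x, y, z in units of 40 mm (1.0 is 40 mm), a list of three; "roll": the turn about the tool's z in units of 5 degrees (1.0 is 5 degrees). A call has 1 to 12 rows; each row shifts and turns the commanded pose from where the row before left it, along the tool's axes as they then stand; what a row does not reach is not made up. A row lasts 1/12 s, in which the tool goes at most 41.7 mm and 7.16 degrees, less where a joint would pass 70% of its speed; a pose out of reach is approached as far as the arm can. A call is refused whole if a number of a shift passes 1 or a number of a turn 1, either way. A call with a gripper value outside its range is refused whole. OPENING is the opening, from -1 (shut) to 1 (fully open), set as the call begins (- or left out, the last holds). The fingers move at their own pace and stop on an object; FORCE is the grip in N (left out, the last holds). Time passes only in rows, so rows that do not move let the fingers close. It gives the time, the measured TCP pose, the force, the opening and the grip force at its end, in the units of the state.
- env.observe(): the state, without advancing time (a new reading comes with each control period).
- optics.get_image(name): name is "side" or "top" or "wrist"; returns the picture (480x640x3 uint8, red, green, blue); there is no depth.
- optics.calibration(name): a dict with "fov_y" (degrees; the focal length in pixels is half the picture's height over the tangent of half this angle, whatever the lens; pixels are square), "cx", "cy" (the principal point, pixels), "T" (4x4, takes a point from camera to world coordinates). Camera axes: x right, y down, z forward; pixel columns grow to the right and rows downward; lengths in m; the calibration is good to about 2 mm. A picture is of the moment at which its call begins: read the wrist's pose just before it. calibration takes no time and is no camera call; for the wrist camera it gives the pose at the moment of the call.
- env.close_job(): hands the job in; it is judged then, once.
The state is a dict: "time_s": time; "q": joint angles; "qvel": joint speeds; "joint_efforts": joint torques, N m; "position": TCP position; "tool_rot": TCP orientation; "ft_force": force on the tool from outside, world axes, zero at the start; "wrist_torque": the same for the moment, N m; "grip_width": finger opening in m; "gripper_force": force on a finger pad.
Only numpy, scipy, OpenCV 4.12 (cv2) and the standard library are available. Lean on these libraries where they do the work, as an engineer would, in place of code of your own. Each camera call takes 0.05 s, during which the arm holds its last target. There are 200 camera calls.

## Working session

There is one attempt and no reset: what is moved stays moved. The work goes in short steps, Python scripts to look and compute and a shell command to move; the robot and the scene stay as the last step left them, time stands still between calls to the robot, and variables do not carry over. Pictures are saved under pics/ and viewed, at most 10 in all, crops included, and the job is handed in when it is done.

```bash
ls; mkdir -p pics; python3 - <<'E'
from rig import env, optics
import cv2, numpy as np
o=env.observe(); print(o["time_s"],o["position"],np.round(o["tool_rot"],3),o["grip_width"],env.hold_point_z)
for n in ("top","side"):
    c=optics.calibration(n); print(n,c["fov_y"],c["cx"],c["cy"],np.round(c["T"],4).tolist())
    cv2.imwrite(f"pics/{n}0.png",optics.get_image(n)[:,:,::-1])
E
```

```text
pics
0.0 [ 0.24691918 -0.4911291   0.2306876 ] [[ 0.893  0.449 -0.   ]
 [ 0.449 -0.893  0.001]
 [ 0.    -0.001 -1.   ]] 0.08516746271655266 0.0187
top 50.21040463118722 321.4410623440548 244.43022082777745 [[0.0032, -0.9918, 0.1281, 0.3642], [-1.0, -0.0028, 0.0035, 0.0267], [-0.0031, -0.1281, -0.9918, 1.5122], [0.0, 0.0, 0.0, 1.0]]
side 50.2482997194393 318.0214133794602 245.25718442842467 [[0.9353, -0.1695, 0.3107, 0.0562], [-0.3535, -0.4909, 0.7963, -1.2619], [0.0176, -0.8546, -0.519, 0.964], [0.0, 0.0, 0.0, 1.0]]
```

View pics/top0.png

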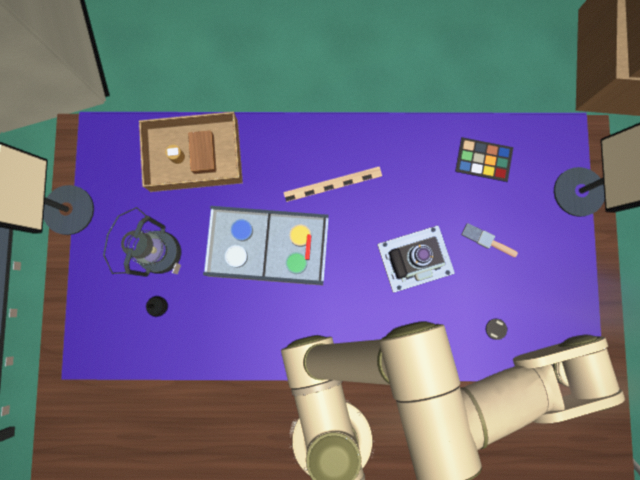

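View pics/side0.png

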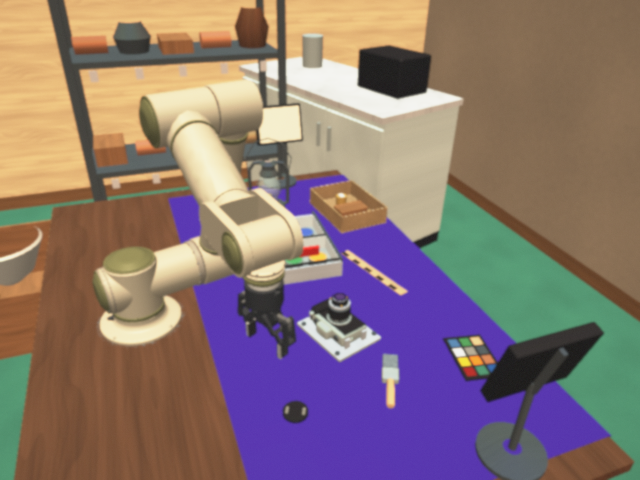

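The top view shows amber at about (300,236), green at (296,263), the red pull bar at (308,247), the lens nose at (423,254), and the case from (207,208) to (328,283). The door looks nearly shut, and the robot is clear of everything.

```bash
cat > h.py <<'E'
import numpy as np, cv2
from rig import env, optics
def K(c):
    f=240/np.tan(np.radians(c["fov_y"]/2)); return np.array([[f,0,c["cx"]],[0,f,c["cy"]],[0,0,1.]])
def world(c,uv,z):
    uv=np.atleast_2d(np.asarray(uv,float)); k=K(c); T=np.array(c["T"])
    d=np.c_[(uv-k[:2,2])/k[0,0],np.ones(len(uv))]@T[:3,:3].T
    return T[:3,3]+d*((z-T[2,3])/d[:,2:])
def pix(c,p):
    T=np.array(c["T"]); q=(np.atleast_2d(p)-T[:3,3])@T[:3,:3]; k=K(c)
    return q[:,:2]/q[:,2:]*k[0,0]+k[:2,2]
def snap(n):
    c=optics.calibration(n); return c,optics.get_image(n)
def mask(im,lo,hi,mina=15):
    m=cv2.inRange(cv2.cvtColor(im,cv2.COLOR_RGB2HSV),lo,hi)
    n,l,s,ce=cv2.connectedComponentsWithStats(m)
    return [(s[i].tolist(),np.round(ce[i],1).tolist()) for i in range(1,n) if s[i][4]>=mina],m
def totool(dw,R=None):
    "world shift -> tool units (40 mm)"
    R=np.array(env.observe()["tool_rot"]) if R is None else R
    return np.round(R.T@np.asarray(dw)/0.04,3)
E
python3 - <<'E'
from h import *
im=cv2.imread("pics/top0.png")[:,:,::-1].copy(); c=optics.calibration("top")
for n,lo,hi,z in (("red",(0,180,120),(5,255,255),.1),("amber",(18,120,120),(32,255,255),.038),("green",(45,120,100),(75,255,255),.038)):
    r,m=mask(im,lo,hi)
    print(n,[(a,b,world(c,b,z)[0].round(3).tolist()) for a,b in r if 200<b[0]<340 and 200<b[1]<290])
print("case",world(c,[(211,208),(328,217),(323,284),(206,277)],.069).round(3).tolist())
print("nose",world(c,[(423,254)],.126).round(3))
cw=optics.calibration("wrist"); T=np.array(cw["T"]);o=env.observe();R=np.array(o["tool_rot"])
print(cw["fov_y"],cw["cx"],cw["cy"],"cam in tool",(R.T@(T[:3,3]-o["position"])).round(3),(R.T@T[:3,:3]).round(3))
x=im[190:300,190:470]; cv2.imwrite("pics/topc.png",cv2.resize(x,None,fx=2.8,fy=2.8,interpolation=2)[:,:,::-1])
E
```

```text
red [([306, 235, 4, 24, 54], [307.6, 246.4], [0.541, 0.07, 0.1])]
amber [([291, 226, 18, 18, 237], [299.3, 234.5], [0.584, 0.096, 0.038])]
green []
case [[0.655, 0.349, 0.069], [0.63, 0.013, 0.069], [0.438, 0.027, 0.069], [0.457, 0.357, 0.069]]
nose [[ 0.518 -0.245  0.126]]
66.307623927534 319.5413073932873 243.05347931499918 cam in tool [ 0.07   0.001 -0.144] [[ 0.    -0.961 -0.277]
 [ 1.    -0.     0.001]
 [-0.001 -0.277  0.961]]
```

View pics/topc.png

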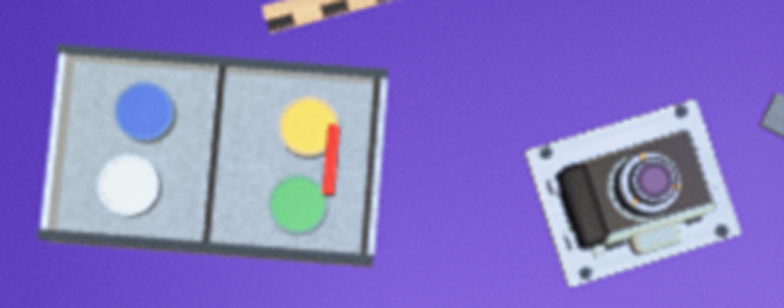

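The zoomed crop confirms the case yaw of about -4° (the +y axis points left) and a nearly shut door. Brass pins show around the nose. Next I go above the nose for a wrist view.

```bash
python3 -m jog '[{"linear":[0,0,0],"roll":1},{"linear":[0,0,0],"roll":1},{"linear":[0,0,0],"roll":1},{"linear":[0,0,0],"roll":1},{"linear":[0,0,0],"roll":1},{"linear":[0,0,0],"roll":1},{"linear":[0,0,0],"roll":0.1}]' 1
python3 -m jog '[{"linear":[0.64,-0.66,0],"roll":0},{"linear":[0.64,-0.66,0],"roll":0},{"linear":[0.64,-0.66,0],"roll":0},{"linear":[0.64,-0.66,0],"roll":0},{"linear":[0.64,-0.66,0],"roll":0},{"linear":[0.64,-0.66,0],"roll":0},{"linear":[0.64,-0.66,0],"roll":0},{"linear":[0.64,-0.66,0],"roll":0},{"linear":[0.64,-0.66,0],"roll":0},{"linear":[0.6,-0.66,0],"roll":0},{"linear":[0,0,0],"roll":0},{"linear":[0,0,0],"roll":0}]'
python3 - <<'E'
from h import *
o=env.observe();print(o["time_s"],o["position"],np.round(o["q"],1),np.round(o["tool_rot"],3).tolist(),o["ft_force"])
c,im=snap("wrist"); np.save("nose_T.npy",np.array(c["T"])); cv2.imwrite("pics/nose1.png",im[:,:,::-1])
E
```

```text
time_s: 0.68
position: [0.247, -0.4912, 0.231]
tool_rot: [[0.998, -0.07, -0.0], [-0.07, -0.998, 0.001], [-0.0, -0.001, -1.0]]
ft_force: [-0.1, -0.2, 1.4]
grip_width: 0.0855
gripper_force: 0.0
time_s: 1.68
position: [0.5192, -0.2435, 0.2309]
tool_rot: [[0.998, -0.061, -0.001], [-0.061, -0.998, 0.0], [-0.001, -0.0, -1.0]]
ft_force: [-1.1, -0.9, 0.5]
grip_width: 0.0854
gripper_force: 0.0
1.6833 [ 0.51920218 -0.24348786  0.2308798 ] [-36.9  24.2  70.5  -0.   85.3  56.6] [[0.998, -0.061, -0.001], [-0.061, -0.998, 0.0], [-0.001, -0.0, -1.0]] [-1.05006765 -0.87660634  0.53466027]
```

View pics/nose1.png

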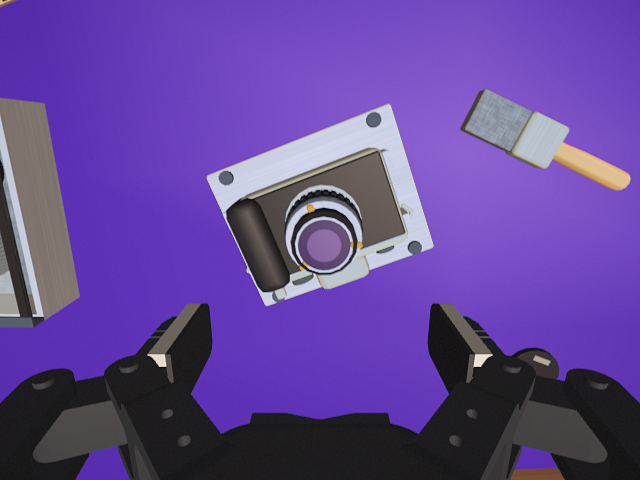

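The nose top sits around (323,244), with gold pins at about (310,208), (358,245) and (303,267). I'll fit the nose circle and move on to view the case.

```bash
python3 - <<'E'
from h import *
c=optics.calibration("wrist"); c["T"]=np.load("nose_T.npy")
im=cv2.imread("pics/nose1.png")
n=world(c,[(323,244)],.126)[0]; print(n)
s=5; x0,y0=265,180
cr=cv2.resize(im[y0:y0+110,x0:x0+120],None,fx=s,fy=s,interpolation=2)
t=np.linspace(0,2*np.pi,90)
for r,z,col in ((.024,.122,(0,255,0)),(.0305,.097,(0,255,255))):
    p=np.c_[n[0]+r*np.cos(t),n[1]+r*np.sin(t),0*t+z]
    q=((pix(c,p)-[x0,y0]+.5)*s).astype(int)
    cv2.polylines(cr,[q],True,col,1)
cv2.imwrite("pics/nosec.png",cr)
E
python3 -m jog '[{"linear":[0,-0.99,-0.1],"roll":0},{"linear":[0,-0.99,-0.1],"roll":0},{"linear":[0,-0.99,-0.1],"roll":0},{"linear":[0,-0.99,-0.1],"roll":0},{"linear":[0,-0.99,-0.1],"roll":0},{"linear":[0,-0.99,-0.1],"roll":0},{"linear":[0,-0.99,-0.1],"roll":0},{"linear":[0,-0.99,-0.1],"roll":0},{"linear":[0,0,0],"roll":0},{"linear":[0,0,0],"roll":0},{"linear":[0,0,0],"roll":0}]'
python3 - <<'E'
from h import *
o=env.observe();print(o["q"].round(1) if hasattr(o["q"],"round") else o["q"])
c,im=snap("wrist"); np.save("case_T.npy",np.array(c["T"])); cv2.imwrite("pics/case1.png",im[:,:,::-1])
for n,lo,hi,z in (("red",(0,150,80),(6,255,255),.101),("amber",(15,100,100),(32,255,255),.038),("green",(45,80,60),(80,255,255),.038)):
    r,m=mask(im,lo,hi,300); print(n,[(a,b,world(c,b,z)[0].round(4).tolist()) for a,b in r])
E
```

```text
[ 0.51711652 -0.24679187  0.126     ]
time_s: 2.65
position: [0.5393, 0.0699, 0.2632]
tool_rot: [[0.998, -0.067, -0.0], [-0.067, -0.998, -0.0], [-0.0, 0.0, -1.0]]
ft_force: [0.1, -0.2, -0.9]
grip_width: 0.0854
gripper_force: 0.0
[-5.1 20.  71.8 -0.  88.2 88.8]
red [([314, 177, 14, 81, 1064], [320.1, 216.8], [0.5447, 0.068, 0.101])]
amber [([265, 139, 55, 57, 2396], [291.7, 167.2], [0.583, 0.0934, 0.038])]
green [([264, 223, 50, 49, 1972], [288.8, 246.7], [0.5017, 0.1036, 0.038])]
```

View pics/nosec.png

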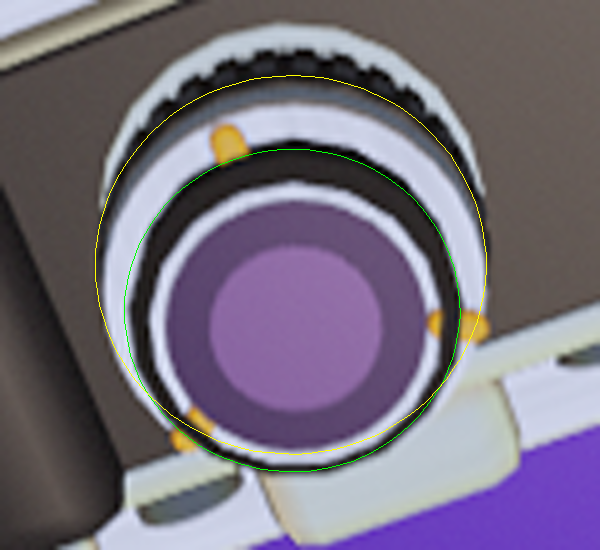

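View pics/case1.png

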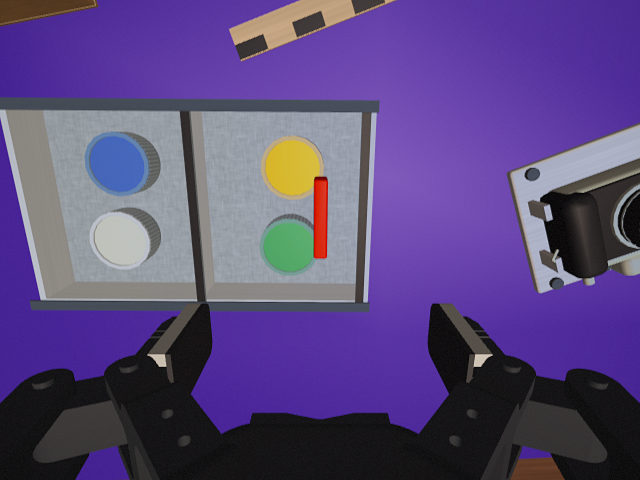

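The nose fit agrees to about 1 mm, giving a nose near (0.517,-0.247). In the case view, amber is at (292,167), green at (289,247), and the red bar at (320,217) is aligned with the tool's x axis. Next I grip the bar.

```bash
python3 -m jog '[{"linear":[0.14,0.04,0.9],"roll":0},{"linear":[0,0,0.95],"roll":0},{"linear":[0,0,0.95],"roll":0},{"linear":[0,0,0.95],"roll":0},{"linear":[0,0,0.6],"roll":0},{"linear":[0,0,0.36],"roll":0},{"linear":[0,0,0],"roll":0},{"linear":[0,0,0],"roll":0}]' 0 40
python3 -m jog '[{"linear":[0,0,0],"roll":0},{"linear":[0,0,0],"roll":0},{"linear":[0,0,0],"roll":0},{"linear":[0,0,0],"roll":0},{"linear":[0,0,0],"roll":0},{"linear":[0,0,0],"roll":0}]' -1 40
```

```text
time_s: 3.37
position: [0.545, 0.0678, 0.0748]
tool_rot: [[0.998, -0.068, -0.001], [-0.068, -0.998, -0.0], [-0.001, 0.0, -1.0]]
ft_force: [-0.1, 0.2, 0.6]
grip_width: 0.0428
gripper_force: 0.0
time_s: 3.87
position: [0.5456, 0.069, 0.0763]
tool_rot: [[0.998, -0.067, 0.003], [-0.067, -0.998, -0.0], [0.003, 0.0, -1.0]]
ft_force: [-0.6, -1.7, 6.8]
grip_width: 0.0114
gripper_force: 41.0
```

```bash
python3 -m jog '[{"linear":[0,0,-0.06],"roll":0},{"linear":[0,-0.4,0],"roll":0},{"linear":[0,-0.5,0],"roll":0},{"linear":[0,-0.5,0],"roll":0},{"linear":[0,-0.5,0],"roll":0},{"linear":[0,-0.5,0],"roll":0},{"linear":[0,-0.5,0],"roll":0},{"linear":[0,-0.4,0],"roll":0},{"linear":[0,-0.2,0],"roll":0},{"linear":[0,0,0],"roll":0},{"linear":[0,0,0],"roll":0}]'
python3 -m jog '[{"linear":[0,-0.1,0],"roll":0},{"linear":[0,-0.1,0],"roll":0},{"linear":[0,-0.1,0],"roll":0},{"linear":[0,0,0],"roll":0}]'
python3 -m jog '[{"linear":[0,-0.1,0],"roll":0},{"linear":[0,-0.1,0],"roll":0},{"linear":[0,-0.1,0],"roll":0},{"linear":[0,0,0],"roll":0}]'
```

```text
time_s: 4.78
position: [0.5559, 0.2094, 0.0765]
tool_rot: [[0.998, -0.066, 0.004], [-0.066, -0.998, 0.0], [0.004, -0.001, -1.0]]
ft_force: [11.4, 0.6, -14.5]
grip_width: 0.0109
gripper_force: 42.1
time_s: 5.12
position: [0.5568, 0.221, 0.0765]
tool_rot: [[0.998, -0.067, 0.004], [-0.067, -0.998, -0.0], [0.004, -0.0, -1.0]]
ft_force: [11.3, 1.4, -14.4]
grip_width: 0.0113
gripper_force: 42.0
time_s: 5.45
position: [0.557, 0.224, 0.0765]
tool_rot: [[0.998, -0.068, -0.001], [-0.068, -0.998, -0.017], [-0.0, 0.017, -1.0]]
ft_force: [4.3, -48.1, -3.8]
grip_width: 0.011
gripper_force: 45.0
```

```bash
python3 -m jog '[{"linear":[0,0.1,0],"roll":0},{"linear":[0,0.07,0],"roll":0},{"linear":[0,0,0],"roll":0}]'
python3 -m jog '[{"linear":[0,0,0],"roll":0},{"linear":[0,0,0],"roll":0},{"linear":[0,0,0],"roll":0},{"linear":[0,0,0],"roll":0},{"linear":[0,0,-0.8],"roll":0},{"linear":[0,0,-0.9],"roll":0},{"linear":[0,0,-0.9],"roll":0},{"linear":[0,0.9,0],"roll":0},{"linear":[0.5,0.8,0],"roll":0},{"linear":[0.4,0.9,0],"roll":0},{"linear":[0,0,0],"roll":0},{"linear":[0,0,0],"roll":0}]' 0
python3 - <<'E'
from h import *
o=env.observe();print(o["position"],o["ft_force"])
c,im=snap("wrist"); np.save("case2_T.npy",np.array(c["T"])); cv2.imwrite("pics/case2.png",im[:,:,::-1])
for n,lo,hi,z in (("red",(0,150,80),(6,255,255),.101),("amber",(15,100,100),(32,255,255),.038),("green",(45,80,60),(80,255,255),.038)):
    r,m=mask(im,lo,hi,300); print(n,[(a,b,world(c,b,z)[0].round(4).tolist()) for a,b in r])
    if n!="red":
        ct=max(cv2.findContours(m,0,1)[0],key=cv2.contourArea); e=cv2.fitEllipse(cv2.convexHull(ct)); print(e,world(c,e[0],.038)[0])
E
```

```text
time_s: 5.7
position: [0.557, 0.2238, 0.0765]
tool_rot: [[0.998, -0.068, 0.002], [-0.068, -0.998, -0.003], [0.003, 0.002, -1.0]]
ft_force: [9.7, -10.7, -12.6]
grip_width: 0.0111
gripper_force: 42.6
time_s: 6.7
position: [0.5848, 0.1185, 0.1814]
tool_rot: [[0.998, -0.069, 0.0], [-0.069, -0.998, 0.0], [0.0, -0.0, -1.0]]
ft_force: [-0.2, 0.7, 0.5]
grip_width: 0.0423
gripper_force: 0.0
[0.58479243 0.11847728 0.18143516] [-0.24053298  0.65309416  0.46146273]
red [([155, 246, 40, 105, 3038], [174.8, 296.1], [0.5608, 0.2153, 0.101])]
amber [([0, 0, 51, 14, 474], [20.2, 4.6], [0.7563, 0.3113, 0.038]), ([0, 0, 111, 55, 384], [69.1, 34.6], [0.7359, 0.2826, 0.038]), ([311, 191, 78, 76, 4567], [349.3, 228.4], [0.5831, 0.0936, 0.038])]
((349.3280334472656, 228.42420959472656), (75.36439514160156, 77.12123107910156), 71.1728744506836) [0.58309901 0.09358606 0.038     ]
green [([310, 293, 61, 57, 2792], [341.2, 320.9], [0.5012, 0.1045, 0.038])]
((341.4480895996094, 320.8858337402344), (57.89555740356445, 62.37362289428711), 82.0140609741211) [0.50121343 0.10423617 0.038     ]
```

View pics/case2.png

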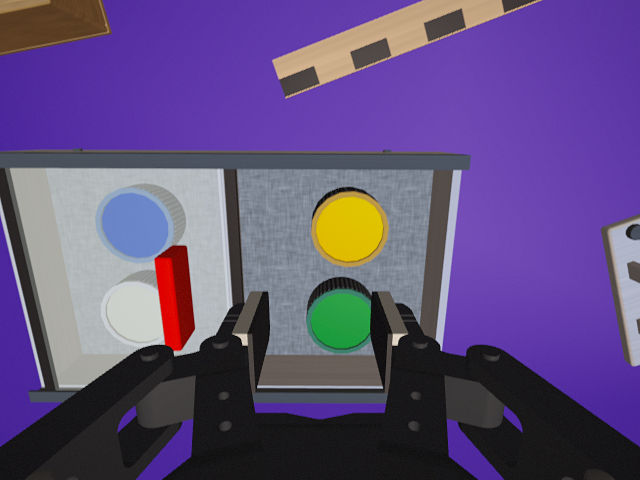

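The case -y half is uncovered, the bar is now at (175,296), and amber is clear at (349,228). I grip it with the fingers along the case y.

```bash
python3 -m jog '[{"linear":[0,0.62,0],"roll":0},{"linear":[0,0,0.9],"roll":0},{"linear":[0,0,0.9],"roll":0},{"linear":[0,0,0.9],"roll":0},{"linear":[0,0,0.6],"roll":0},{"linear":[0,0,0.4],"roll":0},{"linear":[0,0,0.3],"roll":0},{"linear":[0,0,0.3],"roll":0},{"linear":[0,0,0],"roll":0},{"linear":[0,0,0],"roll":0}]' 0.8
python3 -m jog '[{"linear":[0,0,0],"roll":0},{"linear":[0,0,0],"roll":0},{"linear":[0,0,0],"roll":0},{"linear":[0,0,0],"roll":0}]' -1 40
python3 -m jog '[{"linear":[0,0,-0.4],"roll":0},{"linear":[0,0,-0.6],"roll":0},{"linear":[0,0,-0.9],"roll":0},{"linear":[0,0,-0.9],"roll":0},{"linear":[0,0,-0.9],"roll":0},{"linear":[0,0,-0.9],"roll":0},{"linear":[0,0,-0.6],"roll":0},{"linear":[0,0,0],"roll":0},{"linear":[0,0,0],"roll":0}]'
python3 - <<'E'
from h import *
o=env.observe();R=np.array(o["tool_rot"]);p=np.array(o["position"]);print(p,o["ft_force"],o["grip_width"])
c,im=snap("wrist"); cv2.imwrite("pics/held.png",im[:,:,::-1]); np.save("held_T.npy",np.array(c["T"]))
r,m=mask(im,(15,100,100),(32,255,255),300)
for a,b in r: print(a,b,(R.T@(world(c,b,p[2]+.0285)[0]-p)).round(4))
E
```

```text
time_s: 7.58
position: [0.5823, 0.0964, 0.0093]
tool_rot: [[0.998, -0.065, -0.001], [-0.065, -0.998, 0.0], [-0.001, -0.0, -1.0]]
ft_force: [0.7, 0.5, 1.0]
grip_width: 0.0768
gripper_force: 0.0
time_s: 7.92
position: [0.5832, 0.0957, 0.0108]
tool_rot: [[0.998, -0.066, 0.002], [-0.066, -0.998, 0.0], [0.002, -0.001, -1.0]]
ft_force: [-2.0, 1.4, 5.7]
grip_width: 0.0609
gripper_force: 44.2
time_s: 8.67
position: [0.5829, 0.0953, 0.2186]
tool_rot: [[0.998, -0.066, 0.003], [-0.066, -0.998, -0.0], [0.003, -0.0, -1.0]]
ft_force: [0.0, -0.7, -1.9]
grip_width: 0.0613
gripper_force: 44.2
[0.58286173 0.09530482 0.21858665] [ 0.00762076 -0.70230863 -1.92289734] 0.0612644996423128
[0, 0, 57, 34, 1510] [25.3, 14.2] [ 0.1033 -0.0807 -0.0282]
[233, 263, 174, 156, 20748] [319.4, 339.1] [ 0.002   0.0009 -0.0285]
```

View pics/held.png

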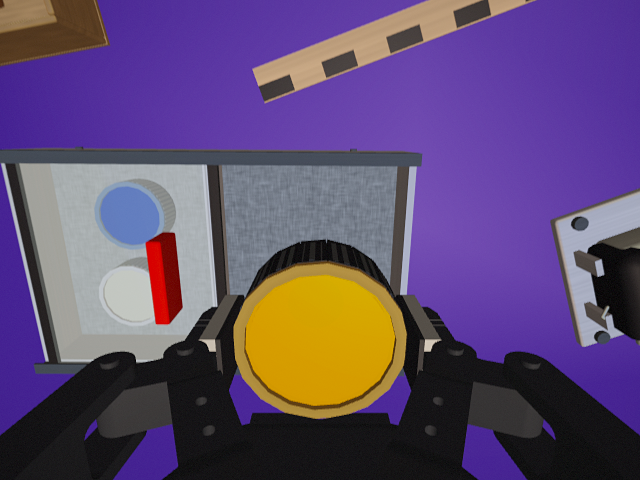

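The amber cell is held squarely, centred at about (319,339), with the old place empty. I carry it above the nose.

```bash
python3 -m jog '[{"linear":[-0.12,0.5,0],"roll":0},{"linear":[-0.12,0.9,0],"roll":0},{"linear":[-0.12,0.98,0],"roll":0},{"linear":[-0.12,0.98,0],"roll":0},{"linear":[-0.12,0.98,0],"roll":0},{"linear":[-0.12,0.98,0],"roll":0},{"linear":[-0.12,0.98,0],"roll":0},{"linear":[-0.12,0.98,0],"roll":0},{"linear":[-0.12,0.8,0],"roll":0},{"linear":[0,0.53,0],"roll":0},{"linear":[0,0,0],"roll":0},{"linear":[0,0,0],"roll":0}]'
python3 - <<'E'
from h import *
o=env.observe();p=np.array(o["position"]);print(p,o["ft_force"],totool(np.array([.517,-.2456,.150])-p))
c,im=snap("wrist"); cv2.imwrite("pics/above.png",im[:,:,::-1]); np.save("above_T.npy",np.array(c["T"]))
E
```

```text
time_s: 9.72
position: [0.516, -0.246, 0.2154]
tool_rot: [[0.998, -0.068, -0.003], [-0.068, -0.998, 0.002], [-0.003, -0.002, -1.0]]
ft_force: [-1.1, 0.1, -1.9]
grip_width: 0.0611
gripper_force: 44.2
[ 0.51604242 -0.24601104  0.21543101] [-1.05286614  0.07454107 -1.87135463] [ 0.028 -0.008  1.636]
```

View pics/above.png

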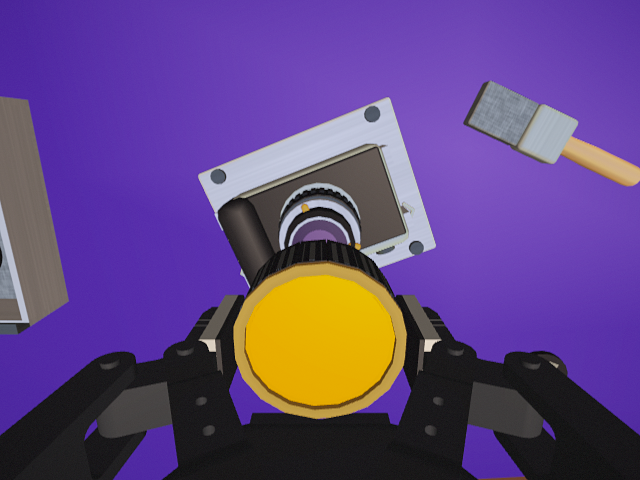

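The cell is centred at column 319 and the nose at about column 320, so they line up sideways. I lower it with force checks.

```bash
python3 -m jog '[{"linear":[0.03,0,0.4],"roll":0},{"linear":[0,0,0.6],"roll":0},{"linear":[0,0,0.6],"roll":0},{"linear":[0,0,0.2],"roll":0},{"linear":[0,0,0.1],"roll":0},{"linear":[0,0,0],"roll":0},{"linear":[0,0,0],"roll":0}]'
python3 -m jog '[{"linear":[0,0,0.1],"roll":0},{"linear":[0,0,0.1],"roll":0},{"linear":[0,0,0.1],"roll":0},{"linear":[0,0,0],"roll":0}]'
```

```text
time_s: 10.35
position: [0.5185, -0.2455, 0.1423]
tool_rot: [[0.998, -0.066, 0.001], [-0.066, -0.998, -0.001], [0.001, 0.001, -1.0]]
ft_force: [0.4, 0.3, -0.3]
grip_width: 0.061
gripper_force: 44.2
time_s: 10.68
position: [0.5177, -0.2455, 0.1286]
tool_rot: [[0.998, -0.067, -0.001], [-0.067, -0.998, 0.001], [-0.001, -0.001, -1.0]]
ft_force: [-0.0, 1.4, -0.7]
grip_width: 0.061
gripper_force: 44.2
```

```bash
python3 -m jog '[{"linear":[0,0,0.05],"roll":0},{"linear":[0,0,0.05],"roll":0},{"linear":[0,0,0],"roll":0}]'
python3 -m jog '[{"linear":[0,0,0.05],"roll":0},{"linear":[0,0,0.05],"roll":0},{"linear":[0,0,0],"roll":0}]'
```

```text
time_s: 10.93
position: [0.5178, -0.2456, 0.125]
tool_rot: [[0.998, -0.067, -0.0], [-0.067, -0.998, 0.0], [-0.0, -0.0, -1.0]]
ft_force: [-0.7, -0.1, -1.6]
grip_width: 0.061
gripper_force: 44.2
time_s: 11.18
position: [0.5178, -0.2456, 0.1209]
tool_rot: [[0.998, -0.066, -0.001], [-0.066, -0.998, 0.0], [-0.001, -0.0, -1.0]]
ft_force: [0.6, 0.4, -1.1]
grip_width: 0.0613
gripper_force: 44.2
```

Inside the bevel with no side force. Now down to the pins.

```bash
python3 -m jog '[{"linear":[0,0,0.05],"roll":0},{"linear":[0,0,0.02],"roll":0},{"linear":[0,0,0],"roll":0},{"linear":[0,0,0],"roll":0}]'
python3 -m jog '[{"linear":[0,0,0.03],"roll":0},{"linear":[0,0,0],"roll":0},{"linear":[0,0,0],"roll":0}]'
```

```text
time_s: 11.52
position: [0.518, -0.2457, 0.1186]
tool_rot: [[0.998, -0.066, 0.0], [-0.066, -0.998, -0.0], [0.0, 0.0, -1.0]]
ft_force: [-0.7, 1.7, -0.5]
grip_width: 0.0609
gripper_force: 44.4
time_s: 11.77
position: [0.5181, -0.2457, 0.1183]
tool_rot: [[0.998, -0.066, 0.001], [-0.066, -0.998, -0.001], [0.001, 0.001, -1.0]]
ft_force: [-1.8, 1.5, 7.4]
grip_width: 0.0613
gripper_force: 45.1
```

```bash
python3 -m jog '[{"linear":[0,0,-0.02],"roll":0},{"linear":[0,0,0],"roll":0},{"linear":[0,0,0],"roll":0},{"linear":[0,0,0],"roll":0},{"linear":[0,0,0],"roll":0},{"linear":[0,0,-0.3],"roll":0},{"linear":[0,0,-0.6],"roll":0},{"linear":[0,0,-0.9],"roll":0},{"linear":[0,0,-0.9],"roll":0},{"linear":[0,0,-0.3],"roll":0},{"linear":[0,0,0],"roll":0}]' 0.9
python3 - <<'E'
from h import *
o=env.observe();R=np.array(o["tool_rot"]);p=np.array(o["position"]);print(p)
c,im=snap("wrist"); cv2.imwrite("pics/stood.png",im[:,:,::-1]); np.save("stood_T.npy",np.array(c["T"]))
r,m=mask(im,(15,100,100),(32,255,255),2000)
for a,b in r: print(a,b,world(c,b,.146)[0].round(4))
E
python3 -m jog '[{"linear":[0.02,-0.6,0],"roll":0},{"linear":[0.02,-0.98,0],"roll":0},{"linear":[0.02,-0.98,0],"roll":0},{"linear":[0.02,-0.98,0],"roll":0},{"linear":[0.02,-0.98,0],"roll":0},{"linear":[0.02,-0.98,0],"roll":0},{"linear":[0.02,-0.98,0],"roll":0},{"linear":[0.02,-0.98,0],"roll":0},{"linear":[0.02,-0.98,0],"roll":0},{"linear":[0.02,-0.98,0],"roll":0},{"linear":[0,-0.98,0],"roll":0},{"linear":[0,-0.98,0],"roll":0}]' 0
python3 -m jog '[{"linear":[0,-0.4,0],"roll":0},{"linear":[0,0,0],"roll":0},{"linear":[0,0,0],"roll":0}]'
python3 - <<'E'
from h import *
p=np.array(env.observe()["position"]); print(p,totool(np.array([.557,.224,.0775])-p))
E
```

```text
time_s: 12.68
position: [0.5189, -0.2463, 0.2417]
tool_rot: [[0.998, -0.066, 0.006], [-0.066, -0.998, -0.004], [0.006, 0.004, -1.0]]
ft_force: [-0.2, -1.1, 0.8]
grip_width: 0.0814
gripper_force: 0.0
[ 0.51888246 -0.24629304  0.24173137]
[273, 203, 91, 88, 6290] [317.9, 246.5] [ 0.5185 -0.2465  0.146 ]
time_s: 13.73
position: [0.5555, 0.2099, 0.2361]
tool_rot: [[0.998, -0.066, -0.003], [-0.066, -0.998, -0.001], [-0.003, 0.001, -1.0]]
ft_force: [0.3, -0.6, 0.6]
grip_width: 0.0427
gripper_force: 0.0
time_s: 13.98
position: [0.5567, 0.2243, 0.2362]
tool_rot: [[0.998, -0.065, -0.003], [-0.065, -0.998, -0.001], [-0.003, 0.001, -1.0]]
ft_force: [-0.1, -0.8, -0.7]
grip_width: 0.0429
gripper_force: 0.0
[0.5566853  0.22434325 0.23621942] [0.02  0.004 3.968]
```

View pics/stood.png

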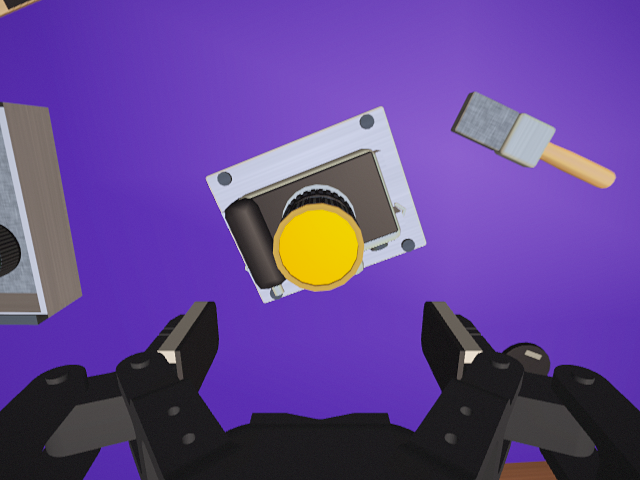

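The cell stands level on the nose, centred at (318,246). I shut the door.

```bash
python3 -m jog '[{"linear":[0.02,0,0.9],"roll":0},{"linear":[0,0,0.9],"roll":0},{"linear":[0,0,0.9],"roll":0},{"linear":[0,0,0.7],"roll":0},{"linear":[0,0,0.4],"roll":0},{"linear":[0,0,0.15],"roll":0},{"linear":[0,0,0],"roll":0}]'
python3 -m jog '[{"linear":[0,0,0],"roll":0},{"linear":[0,0,0],"roll":0},{"linear":[0,0,0],"roll":0},{"linear":[0,0,0],"roll":0},{"linear":[0,0,0],"roll":0}]' -1 40
python3 -m jog '[{"linear":[0,0.3,-0.04],"roll":0},{"linear":[0,0.5,0],"roll":0},{"linear":[0,0.5,0],"roll":0},{"linear":[0,0.5,0],"roll":0},{"linear":[0,0.5,0],"roll":0},{"linear":[0,0.5,0],"roll":0},{"linear":[0,0.5,0],"roll":0},{"linear":[0,0.4,0],"roll":0},{"linear":[0,0.1,0],"roll":0},{"linear":[0,0,0],"roll":0},{"linear":[0,0,0],"roll":0}]'
python3 -m jog '[{"linear":[0,0.08,0],"roll":0},{"linear":[0,0.08,0],"roll":0},{"linear":[0,0.08,0],"roll":0},{"linear":[0,0,0],"roll":0}]'
```

```text
time_s: 14.57
position: [0.5575, 0.2225, 0.0786]
tool_rot: [[0.998, -0.068, -0.003], [-0.068, -0.998, -0.001], [-0.003, 0.001, -1.0]]
ft_force: [0.1, -0.2, -0.3]
grip_width: 0.0427
gripper_force: 0.0
time_s: 14.98
position: [0.5588, 0.2236, 0.0817]
tool_rot: [[0.998, -0.067, 0.003], [-0.067, -0.998, -0.0], [0.003, 0.0, -1.0]]
ft_force: [-1.2, -3.5, 6.9]
grip_width: 0.0108
gripper_force: 40.9
time_s: 15.9
position: [0.5475, 0.0724, 0.0817]
tool_rot: [[0.998, -0.067, -0.001], [-0.067, -0.998, -0.0], [-0.001, 0.0, -1.0]]
ft_force: [-3.1, -0.5, -1.7]
grip_width: 0.011
gripper_force: 41.3
time_s: 16.23
position: [0.5469, 0.0639, 0.0817]
tool_rot: [[0.998, -0.066, -0.001], [-0.066, -0.998, 0.003], [-0.001, -0.003, -1.0]]
ft_force: [-4.1, 8.2, 0.4]
grip_width: 0.0109
gripper_force: 41.6
```

```bash
python3 -m jog '[{"linear":[0,0.06,0],"roll":0},{"linear":[0,0.06,0],"roll":0},{"linear":[0,0,0],"roll":0}]'
python3 -m jog '[{"linear":[0,-0.08,0],"roll":0},{"linear":[0,0,0],"roll":0}]'
```

```text
time_s: 16.48
position: [0.5468, 0.0637, 0.0817]
tool_rot: [[0.998, -0.066, 0.001], [-0.066, -0.998, 0.011], [0.0, -0.011, -1.0]]
ft_force: [-0.3, 33.8, -0.8]
grip_width: 0.0109
gripper_force: 41.6
time_s: 16.65
position: [0.5469, 0.0638, 0.0817]
tool_rot: [[0.998, -0.065, -0.0], [-0.065, -0.998, 0.004], [-0.0, -0.004, -1.0]]
ft_force: [-2.2, 14.6, -0.4]
grip_width: 0.0108
gripper_force: 42.0
```

```bash
python3 -m jog '[{"linear":[0,-0.03,0],"roll":0},{"linear":[0,0,0],"roll":0},{"linear":[0,0,0],"roll":0},{"linear":[0,0,0],"roll":0},{"linear":[0,0,-0.3],"roll":0},{"linear":[0,0,-0.8],"roll":0},{"linear":[0,0,-0.95],"roll":0},{"linear":[0,0,-0.95],"roll":0},{"linear":[0,0,-0.8],"roll":0},{"linear":[0,0,0],"roll":0}]' 0
python3 - <<'E'
from h import *
o=env.observe();p=np.array(o["position"]);print(p)
c,im=snap("top"); r,m=mask(im,(0,150,100),(6,255,255),10)
print([(a,b,world(c,b,.101)[0].round(3)) for a,b in r if 200<b[0]<340 and 200<b[1]<290])
E
python3 -m jog '[{"linear":[-0.02,0.5,0],"roll":0},{"linear":[-0.02,0.9,0],"roll":0},{"linear":[-0.03,0.98,0],"roll":0},{"linear":[-0.03,0.98,0],"roll":0},{"linear":[-0.03,0.98,0],"roll":0},{"linear":[-0.03,0.98,0],"roll":0},{"linear":[-0.03,0.98,0],"roll":0},{"linear":[-0.02,0.8,0],"roll":0},{"linear":[0,0.6,0],"roll":0},{"linear":[0,0,0],"roll":0},{"linear":[0,0,0],"roll":0}]' 0.9
python3 - <<'E'
from h import *
o=env.observe();p=np.array(o["position"]);print(p,np.round(o["q"],1),totool(np.array([.518,-.2457,.1183])-p))
c,im=snap("wrist")
r,m=mask(im,(15,100,100),(32,255,255),2000)
for a,b in r: print(a,b,world(c,b,.146)[0].round(4))
E
```

```text
time_s: 17.48
position: [0.5496, 0.0618, 0.2406]
tool_rot: [[0.998, -0.067, 0.013], [-0.067, -0.998, -0.002], [0.013, 0.001, -1.0]]
ft_force: [1.0, -0.9, 0.1]
grip_width: 0.0429
gripper_force: 0.0
[0.54955322 0.06179323 0.2405647 ]
[([307, 244, 5, 16, 51], [309.2, 251.0], array([0.528, 0.066, 0.101]))]
time_s: 18.45
position: [0.5178, -0.2454, 0.2322]
tool_rot: [[0.998, -0.069, -0.002], [-0.069, -0.998, 0.001], [-0.002, -0.001, -1.0]]
ft_force: [0.2, 0.3, 0.1]
grip_width: 0.0814
gripper_force: 0.0
[ 0.51783977 -0.24537971  0.23218261] [-37.2  24.2  70.4   0.   85.6  56.8] [0.01  0.012 2.847]
[272, 203, 96, 91, 6825] [319.5, 247.9] [ 0.5186 -0.2463  0.146 ]
```

```bash
python3 -m jog '[{"linear":[0.01,0.01,0.8],"roll":0},{"linear":[0,0,0.8],"roll":0},{"linear":[0,0,0.6],"roll":0},{"linear":[0,0,0.4],"roll":0},{"linear":[0,0,0.2],"roll":0},{"linear":[0,0,0],"roll":0},{"linear":[0,0,0],"roll":0}]' 0.9
python3 -m jog '[{"linear":[0,0,0],"roll":0},{"linear":[0,0,0],"roll":0},{"linear":[0,0,0],"roll":0},{"linear":[0,0,0],"roll":0},{"linear":[0,0,0],"roll":0}]' -1 40
```

```text
time_s: 19.08
position: [0.5192, -0.2444, 0.1223]
tool_rot: [[0.998, -0.065, 0.0], [-0.065, -0.998, -0.0], [0.0, 0.0, -1.0]]
ft_force: [0.3, 0.2, -0.1]
grip_width: 0.0811
gripper_force: 0.0
time_s: 19.5
position: [0.5194, -0.245, 0.1233]
tool_rot: [[0.998, -0.066, 0.002], [-0.066, -0.998, -0.001], [0.003, 0.001, -1.0]]
ft_force: [-0.1, 1.3, 6.7]
grip_width: 0.0608
gripper_force: 42.5
```

```bash
python3 -m jog '[{"linear":[0,0,0.03],"roll":0},{"linear":[0,0,0],"roll":-0.5},{"linear":[0,0,0],"roll":-0.5},{"linear":[0,0,0],"roll":-0.5},{"linear":[0,0,0],"roll":0}]'; python3 -m jog '[{"linear":[0,0,0],"roll":-0.5},{"linear":[0,0,0],"roll":-0.5},{"linear":[0,0,0],"roll":-0.5},{"linear":[0,0,0],"roll":0}]'
```

```text
time_s: 19.92
position: [0.5198, -0.2457, 0.1231]
tool_rot: [[0.998, 0.067, 0.004], [0.067, -0.998, -0.003], [0.004, 0.004, -1.0]]
ft_force: [-1.1, 0.5, 11.0]
grip_width: 0.0608
gripper_force: 43.0
time_s: 20.25
position: [0.52, -0.2456, 0.1231]
tool_rot: [[0.98, 0.196, 0.005], [0.196, -0.98, -0.003], [0.004, 0.004, -1.0]]
ft_force: [-1.0, 0.2, 11.9]
grip_width: 0.061
gripper_force: 43.0
```

```bash
python3 -m jog '[{"linear":[0,0,0],"roll":-0.5},{"linear":[0,0,0],"roll":-0.5},{"linear":[0,0,0],"roll":-0.5},{"linear":[0,0,0],"roll":0}]'; python3 -m jog '[{"linear":[0,0,0],"roll":-0.5},{"linear":[0,0,0],"roll":-0.5},{"linear":[0,0,0],"roll":-0.5},{"linear":[0,0,0],"roll":0}]'
```

```text
time_s: 20.58
position: [0.5201, -0.2453, 0.1231]
tool_rot: [[0.946, 0.323, 0.005], [0.323, -0.946, -0.003], [0.004, 0.004, -1.0]]
ft_force: [1.0, 1.6, 11.2]
grip_width: 0.0609
gripper_force: 43.0
time_s: 20.92
position: [0.5199, -0.2452, 0.1231]
tool_rot: [[0.896, 0.444, 0.004], [0.444, -0.896, -0.002], [0.003, 0.004, -1.0]]
ft_force: [-1.0, 2.7, 11.9]
grip_width: 0.0605
gripper_force: 43.1
```

```bash
python3 -m jog '[{"linear":[0,0,0],"roll":-0.5},{"linear":[0,0,0],"roll":-0.5},{"linear":[0,0,0],"roll":-0.5},{"linear":[0,0,0],"roll":0}]'
```

```text
time_s: 21.25
position: [0.5197, -0.245, 0.1231]
tool_rot: [[0.831, 0.557, 0.004], [0.557, -0.831, -0.002], [0.002, 0.004, -1.0]]
ft_force: [-1.3, 2.7, 13.2]
grip_width: 0.061
gripper_force: 43.1
```

```bash
python3 -m jog '[{"linear":[0,0,0],"roll":-0.5},{"linear":[0,0,0],"roll":-0.5},{"linear":[0,0,0],"roll":-0.5},{"linear":[0,0,0],"roll":0}]'; python3 -m jog '[{"linear":[0,0,0],"roll":-0.5},{"linear":[0,0,0],"roll":-0.5},{"linear":[0,0,0],"roll":-0.5},{"linear":[0,0,0],"roll":0}]'
```

```text
time_s: 21.58
position: [0.5197, -0.245, 0.123]
tool_rot: [[0.751, 0.661, 0.004], [0.661, -0.751, -0.002], [0.001, 0.004, -1.0]]
ft_force: [-2.3, 1.9, 13.1]
grip_width: 0.061
gripper_force: 43.1
time_s: 21.92
position: [0.5194, -0.2445, 0.123]
tool_rot: [[0.658, 0.753, 0.003], [0.753, -0.658, -0.001], [0.001, 0.003, -1.0]]
ft_force: [-2.9, 5.2, 13.3]
grip_width: 0.0609
gripper_force: 43.3
```

```bash
python3 -m jog '[{"linear":[0,0,0],"roll":-0.5},{"linear":[0,0,0],"roll":-0.5},{"linear":[0,0,0],"roll":-0.5},{"linear":[0,0,0],"roll":0}]'; python3 -m jog '[{"linear":[0,0,0],"roll":-0.5},{"linear":[0,0,0],"roll":-0.5},{"linear":[0,0,0],"roll":-0.5},{"linear":[0,0,0],"roll":0}]'
```

```text
time_s: 22.25
position: [0.5192, -0.2446, 0.123]
tool_rot: [[0.554, 0.832, 0.002], [0.832, -0.554, -0.001], [0.0, 0.003, -1.0]]
ft_force: [-2.7, 3.9, 14.8]
grip_width: 0.0613
gripper_force: 43.3
time_s: 22.58
position: [0.5189, -0.2442, 0.1226]
tool_rot: [[0.441, 0.898, 0.001], [0.898, -0.441, 0.0], [0.001, 0.001, -1.0]]
ft_force: [-2.9, 5.0, 12.1]
grip_width: 0.0607
gripper_force: 43.1
```

```bash
python3 -m jog '[{"linear":[0,0,0],"roll":-0.5},{"linear":[0,0,0],"roll":0},{"linear":[0,0,0],"roll":0}]'; python3 -m jog '[{"linear":[0,0,0],"roll":-0.5},{"linear":[0,0,0],"roll":0},{"linear":[0,0,0],"roll":0}]'
```

```text
time_s: 22.83
position: [0.5185, -0.2447, 0.1219]
tool_rot: [[0.403, 0.915, -0.0], [0.915, -0.403, -0.001], [-0.001, 0.0, -1.0]]
ft_force: [-4.6, 2.3, 7.5]
grip_width: 0.0609
gripper_force: 44.5
time_s: 23.08
position: [0.5181, -0.2443, 0.1205]
tool_rot: [[0.364, 0.931, -0.002], [0.931, -0.364, 0.001], [0.0, -0.002, -1.0]]
ft_force: [-4.0, 2.6, -0.1]
grip_width: 0.0609
gripper_force: 43.8
```

It dropped; now centre a little and press down.

```bash
python3 -m jog '[{"linear":[0,0,0.04],"roll":-0.2},{"linear":[0,0,0.04],"roll":0},{"linear":[0,0,0],"roll":0},{"linear":[0,0,0],"roll":0}]'; python3 -m jog '[{"linear":[0,0,0.04],"roll":0},{"linear":[0,0,0.03],"roll":0},{"linear":[0,0,0],"roll":0},{"linear":[0,0,0],"roll":0}]'
```

```text
time_s: 23.42
position: [0.5185, -0.2444, 0.117]
tool_rot: [[0.348, 0.938, -0.001], [0.938, -0.348, 0.001], [0.001, -0.001, -1.0]]
ft_force: [-3.0, 3.8, -1.2]
grip_width: 0.0608
gripper_force: 43.7
time_s: 23.75
position: [0.5185, -0.2445, 0.115]
tool_rot: [[0.348, 0.938, -0.001], [0.938, -0.348, 0.001], [0.0, -0.001, -1.0]]
ft_force: [-4.2, 5.2, 5.8]
grip_width: 0.0608
gripper_force: 44.3
```

```bash
python3 -m jog '[{"linear":[0,0,0.04],"roll":0},{"linear":[0,0,0.04],"roll":0},{"linear":[0,0,0],"roll":0},{"linear":[0,0,0],"roll":0}]' -1 70; python3 -m jog '[{"linear":[0,0,0.04],"roll":0},{"linear":[0,0,0],"roll":0},{"linear":[0,0,0],"roll":0}]'
```

```text
time_s: 24.08
position: [0.5185, -0.2445, 0.113]
tool_rot: [[0.347, 0.938, 0.0], [0.938, -0.347, -0.0], [-0.0, 0.0, -1.0]]
ft_force: [-8.5, 7.0, 15.0]
grip_width: 0.0604
gripper_force: 75.5
time_s: 24.33
position: [0.5186, -0.2445, 0.1129]
tool_rot: [[0.347, 0.938, 0.001], [0.938, -0.347, -0.001], [-0.001, 0.001, -1.0]]
ft_force: [-11.9, 9.7, 26.1]
grip_width: 0.06
gripper_force: 76.8
```

```bash
python3 -m jog '[{"linear":[0.01,-0.04,0],"roll":0},{"linear":[0,0,0],"roll":0},{"linear":[0,0,0],"roll":0}]'; python3 - <<'E'
from h import *
o=env.observe(); print(np.round(o["wrist_torque"],2),np.round(o["position"],4))
E
python3 -m jog '[{"linear":[0,0,0],"roll":-0.2},{"linear":[0,0,0],"roll":0},{"linear":[0,0,0],"roll":0}]'; python3 - <<'E'
from h import *
o=env.observe(); print(np.round(o["wrist_torque"],2),np.round(o["position"],4))
c,im=snap("wrist");R=np.array(o["tool_rot"]);p=np.array(o["position"])
r,m=mask(im,(15,100,100),(32,255,255),3000); print(r)
E
```

```text
time_s: 24.58
position: [0.5185, -0.2445, 0.1129]
tool_rot: [[0.347, 0.938, 0.004], [0.938, -0.347, -0.003], [-0.001, 0.005, -1.0]]
ft_force: [-5.3, 6.1, 22.5]
grip_width: 0.0599
gripper_force: 76.2
[1.07 1.17 0.22] [ 0.5185 -0.2445  0.1129]
time_s: 24.83
position: [0.5185, -0.2445, 0.1129]
tool_rot: [[0.332, 0.943, 0.004], [0.943, -0.332, -0.003], [-0.001, 0.005, -1.0]]
ft_force: [-5.0, 5.6, 23.0]
grip_width: 0.06
gripper_force: 76.3
[ 1.1   1.12 -0.27] [ 0.5185 -0.2445  0.1129]
[([237, 260, 165, 151, 19527], [319.5, 335.1])]
```

```bash
for i in 1; do python3 -m jog '[{"linear":[0,0,-0.08],"roll":0.1},{"linear":[0,0,0],"roll":0},{"linear":[0,0,0],"roll":0}]'; python3 -m jog '[{"linear":[0,0,-0.04],"roll":0},{"linear":[0,0,0],"roll":0},{"linear":[0,0,0],"roll":0}]';  python3 -m jog '[{"linear":[0,0,-0.04],"roll":0},{"linear":[0,0,0],"roll":0},{"linear":[0,0,0],"roll":0}]'; python3 -m jog '[{"linear":[0,0,-0.04],"roll":0},{"linear":[0,0,0],"roll":0},{"linear":[0,0,0],"roll":0}]'; python3 -m jog '[{"linear":[0,0,-0.03],"roll":0},{"linear":[0,0,0],"roll":0},{"linear":[0,0,0],"roll":0}]'; done | egrep 'pos|ft'
```

```text
position: [0.5184, -0.2445, 0.1145]
ft_force: [-1.9, 4.0, 9.6]
position: [0.5184, -0.2444, 0.1156]
ft_force: [-0.3, 2.6, 7.1]
position: [0.5183, -0.2444, 0.1168]
ft_force: [1.3, 2.8, 6.1]
position: [0.5173, -0.2441, 0.1174]
ft_force: [-0.1, 0.2, 0.1]
position: [0.5173, -0.244, 0.1188]
ft_force: [-0.2, 0.9, -1.4]
```

Spring onset is at 0.117 and the stop at 0.113, so the full 4 mm is confirmed. I push home again and hand in.

```bash
python3 -m jog '[{"linear":[0,0,0.06],"roll":0},{"linear":[0,0,0.06],"roll":0},{"linear":[0,0,0.06],"roll":0},{"linear":[0,0,0.06],"roll":0},{"linear":[0,0,0],"roll":0},{"linear":[0,0,0],"roll":0},{"linear":[0,0,0],"roll":0},{"linear":[0,0,0],"roll":0}]'
```

```text
time_s: 26.8
position: [0.5176, -0.2442, 0.1129]
tool_rot: [[0.339, 0.941, 0.002], [0.941, -0.339, -0.003], [-0.002, 0.003, -1.0]]
ft_force: [-8.3, 4.7, 29.7]
grip_width: 0.06
gripper_force: 78.8
```

```bash
python3 -c "
from rig import env
print(env.close_job())"
```

```text
the job is handed in; nothing more can be done
None
```

The job is handed in at 26.8 s: the case door is shut, and the amber cell is keyed over the pins, pushed fully home (about 30 N at the stop) and still gripped by its rim.

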